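Ready the cooling pan and hold the sample cooler open

ROBOT

A 6-joint arm with a two-finger parallel gripper is mounted at the origin on the work surface. World frame = base frame: x ahead of the robot, y to its left, z up, the work surface at z = 0. Lengths are in m, angles in degrees, forces in N, time in s.
With the tool pointing down it reaches from about 0.35 to 0.875 m from the base axis. Payload 4.2 kg.
Tool frame: the origin (TCP) lies midway between the tips of the shut fingers; the grasp point (between the pads) lies 19 mm behind it; z points along the fingers, x is the direction in which the jaws open and shut, and the axes are right-handed (so a half turn about z gives the same grasp; the last joint's range is limited). The gripper opens to 87 mm and grips with 3 to 60 N. Pads are 19 mm wide; open, the fingers measure 117 mm over their backs; the gripper's body (75 mm by 190 mm) begins 51 mm behind the grasp point.
Start: joints at [87.468, 22.042, 0.453, 0, -68.411, -14.817], TCP at [0.186, 0.597, 0.223] pointing down, gripper open.
Joint ranges: [-179.83, 179.83], [-69.29, 118.12], [-61.27, 80.66], [-181.25, 117.63], [-171.15, -9.14], [-177.46, 177.46]. Speed limits (degrees/s): [159.86, 159.86, 180, 180, 180, 180].

INTERFACE

Orientations are given as a 3x3 rotation matrix whose columns are the frame's x, y, z axes.
In Python, from station import sense, capture, finish_job, find_in gives the robot as it stands.
- The arm moves only by the shell command python3 -m creep 'ROWS'. ROWS is JSON, a list of rows, each a list of 7 numbers: the shift along the tool's x, y, z in mm, then the turn, a rotation vector about the tool's x, y, z in degrees, then the opening, from 0 (shut) to 1 (fully open). A call has exactly 10 rows; each row shifts and turns the commanded pose from where the row before left it, along the tool's axes as they then stand; what a row does not reach is not made up. A row lasts 1/8 s, in which the tool goes at most 62.5 mm and 10.7 degrees, less where a joint would pass 70% of its speed; a pose out of reach is approached as far as the arm can. A call with a gripper value outside its range is refused whole. The fingers move at their own pace and stop on an object; the grip force is fixed at half the most. Time passes only in rows, so rows that do not move let the fingers close, or fill a call up. It gives the time, the measured TCP pose, the force and the opening at its end, in the units of the state.
- sense(): the state, without advancing time (a new reading comes with each control period).
- capture(name): name is "scene" or "top" or "wrist"; returns a dict with "color" (420x560x3 uint8, blue, green, red), "vertical_fov" (degrees; the focal length in pixels is half the picture's height over the tangent of half this angle, whatever the lens; pixels are square), "cx", "cy" (the principal point, pixels), "k1" (the pictures are not rectified: a ray, as slopes to the right and down, at radius r is drawn at 1 + k1 r^2 times it, then the intrinsics apply), "R" (3x3) and "t" (3): a world point X has camera coordinates R X + t. Camera axes: x right, y down, z forward; pixel columns grow to the right and rows downward; lengths in m; the calibration is good to about 2 mm. A picture is of the moment at which its call begins. There is no depth.
- finish_job(): hands the job in, once; it reports no verdict.
Trained networks look in the newest picture that a camera, given by its name, has taken for a name from the list of things; names that differ only in an ending like _2 or _b are one class to them, and where a whole thing is asked for, a point or a joint stands for the part that bears it (a point fixed in the world has none). Each returns a list of dicts, best first, with "p" (0 to 1); they miss things now and then, are a little off and sometimes report something else, mostly with a low value. They report only what shows in the picture. A call takes as long as a camera call. They do not tell look-alikes from the thing itself.
- find_in(camera, name): "xy" ([column, row] in pixels, amid what is visible of it).
The state is a dict: "time_s": time; "joints": joint angles; "joint_velocities": joint speeds; "effort": joint torques, N m; "tcp_pos": TCP position; "ee_rot": TCP orientation; "wrist_force": force on the tool from outside, world axes, zero at the start; "moment": the same for the moment, N m; "gripper_width": opening from 0.0 (shut) to 1.0 (fully open).
Only numpy, scipy, OpenCV 4.12 (cv2) and the standard library are available. Lean on these libraries where they do the work, as an engineer would, in place of code of your own. Each camera call takes 0.05 s, during which the arm holds its last target. There are 200 camera calls.

TASK

I am about to move the samples from the cooler into a cold pan. Pour all six steel cooling balls from the white tub into the steel pan and stand the empty tub upright on the bench again; then raise the cooler's lid (it has a pull bar) to about 60 degrees and finish while still holding it open there, because it falls shut if let go. Leave the pan on the bench and do not disturb the bottle, the tube rack or the glass dish.

Things in the scene. Friction and masses are not known exactly. Their poses are not given: they have to be found in the camera images.
- tub: white plastic tub, open on top, between the cooler and the pan: 60 mm high, two upright parallel sides (64 mm over the outside, along its x) and two end walls flared outwards by 15 degrees (along its y: 46 mm long at the foot, 78 mm at the rim), walls 3 mm, floor 4 mm, about 80 g empty. Origin: centre of its underside, z up. The six balls lie on its floor.
- pan: square open stainless-steel pan on the bench, on the left or the right side: 170 x 170 mm outside, 50 mm high, walls and floor 4 mm, 0.7 kg, loose. Origin: centre of its underside, x and y along its sides, z up.
- cooler: white foam bench cooler, fixed, on the other side than the pan: box 160 mm (its x) by 180 mm (its y), 90 mm high, closed by a 20 mm thick hinged lid (closed top 110 mm above the bench, 4 mm raised panel in its middle). Origin: centre of the box's underside; x points from the pull-bar side (front, facing the robot) to the hinge side, z up.
- lid (a joint): opening angle of the cooler lid, rad: 0 closed (as at the start), 1.047 is 60 degrees, stop at 1.4. The lid (about 0.3 kg, white foam, 160 x 180 mm) swings up and away from the robot and falls shut by its own weight from every angle when let go; the hinge is nearly free and has no catch.
- lid_hinge (a point): middle of the lid's hinge line, at the top rear edge of the cooler box: 80 mm along the cooler's +x from its origin, 90 mm above the bench. The hinge line runs along the cooler's y.
- lid_bar (a point): middle of the lid's pull bar (moves with the lid): round steel, 10 mm diameter, 110 mm long, parallel to the hinge, on a rod at each end, 50 mm in front of the lid's front edge, free all round. Closed it is 210 mm in front of the hinge line, 100 mm above the bench; at angle a it is 210 cos(a) - 10 sin(a) mm in front of the hinge line and 210 sin(a) + 10 cos(a) mm above it.
- bottle: bystander: glass bottle with a blue cap, 68 mm diameter, 150 mm high, standing on the bench beyond the rack. Origin: centre of its underside.
- rack: bystander: green tube rack, a 75 x 100 x 30 mm block with holes, lying on the bench between cooler and pan, beyond the tub. Origin: centre of its underside.
- dish: bystander: shallow round glass dish, 90 mm diameter, 20 mm high, on the bench near the robot on its right. Origin: centre of its underside.
- ball0_center (a point): centre of one of the six equal stainless-steel cooling balls, 18 mm diameter, 20 g each, at the start loose in the tub.
- ball1_center (a point): centre of one of the six equal stainless-steel cooling balls, 18 mm diameter, 20 g each, at the start loose in the tub.
- ball2_center (a point): centre of one of the six equal stainless-steel cooling balls, 18 mm diameter, 20 g each, at the start loose in the tub.
- ball3_center (a point): centre of one of the six equal stainless-steel cooling balls, 18 mm diameter, 20 g each, at the start loose in the tub.
- ball4_center (a point): centre of one of the six equal stainless-steel cooling balls, 18 mm diameter, 20 g each, at the start loose in the tub.
- ball5_center (a point): centre of one of the six equal stainless-steel cooling balls, 18 mm diameter, 20 g each, at the start loose in the tub.
There are look-alikes about, which are no part of the job. Of the things shaped like the tub, the white one is meant.

How it is judged (in metres and radians):
On the way, in this order (a step that is already met when the one before it is completed fails the run):
1. all six balls lie in the pan (x of ball0_center in the frame of pan between -0.083 and 0.083 m and y of ball0_center in the frame of pan between -0.083 and 0.083 m and z of ball0_center in the frame of pan between 0 and 0.05 m and x of ball1_center in the frame of pan between -0.083 and 0.083 m and y of ball1_center in the frame of pan between -0.083 and 0.083 m and z of ball1_center in the frame of pan between 0 and 0.05 m and x of ball2_center in the frame of pan between -0.083 and 0.083 m and y of ball2_center in the frame of pan between -0.083 and 0.083 m and z of ball2_center in the frame of pan between 0 and 0.05 m and x of ball3_center in the frame of pan between -0.083 and 0.083 m and y of ball3_center in the frame of pan between -0.083 and 0.083 m and z of ball3_center in the frame of pan between 0 and 0.05 m and x of ball4_center in the frame of pan between -0.083 and 0.083 m and y of ball4_center in the frame of pan between -0.083 and 0.083 m and z of ball4_center in the frame of pan between 0 and 0.05 m and x of ball5_center in the frame of pan between -0.083 and 0.083 m and y of ball5_center in the frame of pan between -0.083 and 0.083 m and z of ball5_center in the frame of pan between 0 and 0.05 m), for 0.2 s.
2. the tub stands upright on the bench, let go (height (world z) of tub between -0.004 and 0.0035 m and angle between tub's own z axis and vertical below 0.1 rad and contact force between each of the arm, the fingers and tub below 0.05 N), for 0.2 s.
3. the robot holds the lid open at about 60 degrees (value of joint lid between 0.907 and 1.187 rad and velocity of joint lid between -0.08 and 0.08 rad/s and contact force between any of the fingers, the arm and cooler above 0.3 N), for 0.2 s.
At the end, for the whole second after the job is handed in: The robot is still holding the cooler's lid still at 60 degrees open (within 8 degrees) and nothing but the robot carries it; all six balls are in the pan, and the tub stands upright (within 0.1 rad) on the bench, released (all of step 1 and all of step 2 and all of step 3 and linear speed of each of tub, pan below 0.05 m/s and contact force between cooler and tub below 0.05 N and contact force between cooler and pan below 0.05 N and contact force between cooler and bottle below 0.05 N and contact force between cooler and rack below 0.05 N and contact force between cooler and dish below 0.05 N); the arm keeps its last pose, push and grip.
It fails at once if the blue-capped bottle is knocked or shifted by more than 25 mm (distance of bottle from where it was at the start of the episode above 0.025 m or angle between bottle's own z axis and vertical above 0.2 rad).
It fails at once if the green tube rack is knocked or shifted by more than 25 mm (distance of rack from where it was at the start of the episode above 0.025 m or angle between rack's own z axis and vertical above 0.2 rad).
It fails at once if the glass dish is knocked or shifted by more than 25 mm (distance of dish from where it was at the start of the episode above 0.025 m or angle between dish's own z axis and vertical above 0.2 rad).
It fails at once if the pan is lifted or tipped (height (world z) of pan above 0.03 m or angle between pan's own z axis and vertical above 0.25 rad).
It also fails if it takes over 64 s, if anything falls off the work surface, if the arm or the gripper's body presses on something with over 40 N, if the wrist force passes 120 N, or if a joint passes its speed limit or range.

## Working session

There is one attempt and no reset: what is moved stays moved. The work goes in short steps, Python scripts to look and compute and a shell command to move; the robot and the scene stay as the last step left them, time stands still between calls to the robot, and variables do not carry over. Pictures are saved under pics/ and viewed, about 8 in all and at most 12, crops included, and the job is handed in when it is done.

```bash
mkdir -p pics; ls
cat > h.py <<'E'
import numpy as np, cv2
from station import sense, capture, finish_job, find_in
def K(c):
    f=210/np.tan(np.radians(c["vertical_fov"])/2); return np.array([[f,0,c["cx"]],[0,f,c["cy"]],[0,0,1.]])
def D(c): return np.array([c["k1"],0,0,0.])
def ray(c,uv):
    s=cv2.undistortPoints(np.array([[uv]],float),K(c),D(c))[0,0]
    R=np.array(c["R"]);t=np.array(c["t"]); return -R.T@t, R.T@np.array([s[0],s[1],1])
def at_z(c,uv,z):
    o,d=ray(c,uv); return o+d*(z-o[2])/d[2]
def proj(c,X):
    return cv2.projectPoints(np.atleast_2d(np.array(X,float)),cv2.Rodrigues(np.array(c["R"]))[0],np.array(c["t"],float),K(c),D(c))[0][:,0]
E
python3 - <<'E'
from h import *
import pickle
Z=dict(tub=.03,pan=.01,cooler=.08,lid_bar=.1,bottle=.075,rack=.03,dish=.01)
cs={}
for n in ("scene","top"):
    c=capture(n); cs[n]=c; cv2.imwrite(f"pics/{n}0.png",c["color"]); print(n,c["vertical_fov"],c["k1"],-np.array(c["R"]).T@c["t"])
    for k,z in Z.items():
        for r in find_in(n,k)[:4]: print(k,round(r["p"],2),np.round(r["xy"]),np.round(at_z(c,r["xy"],z),3))
pickle.dump(cs,open("c0.pkl","wb"))
s=sense();print(s["time_s"],np.round(s["ee_rot"],3).tolist(),s["wrist_force"])
E
```

```text
pics
scene 56.088343290009924 -0.07644953471609753 [ 1.15758396 -0.5919334   0.74675747]
tub 0.91 [240. 216.] [ 0.407 -0.06   0.03 ]
tub 0.68 [272. 190.] [0.373 0.1   0.03 ]
pan 0.71 [349. 195.] [0.545 0.276 0.01 ]
cooler 0.98 [215. 271.] [ 0.58  -0.268  0.08 ]
lid_bar 0.89 [212. 257.] [ 0.554 -0.256  0.1  ]
bottle 0.81 [345. 272.] [ 0.788 -0.048  0.075]
rack 0.89 [318. 257.] [ 0.682 -0.022  0.03 ]
dish 0.9 [147. 244.] [ 0.3   -0.313  0.01 ]
top 50.68978763152195 -0.032819384517083175 [ 0.46580084 -0.03657066  1.08363669]
tub 0.8 [233. 276.] [0.383 0.103 0.03 ]
tub 0.75 [302. 268.] [ 0.401 -0.06   0.03 ]
tub 0.72 [260. 222.] [0.511 0.039 0.03 ]
pan 0.78 [169. 202.] [0.563 0.262 0.01 ]
pan 0.35 [274. 223.] [0.508 0.007 0.01 ]
cooler 0.93 [386. 195.] [ 0.566 -0.252  0.08 ]
lid_bar 0.58 [387. 197.] [ 0.56  -0.248  0.1  ]
bottle 0.91 [288. 107.] [ 0.774 -0.031  0.075]
rack 0.77 [278. 151.] [ 0.681 -0.007  0.03 ]
dish 0.96 [408. 314.] [ 0.287 -0.311  0.01 ]
0.8 [[-0.298, -0.955, -0.0], [-0.955, 0.298, -0.0], [0.0, 0.0, -1.0]] [-0.09367027  1.86663454 -0.47035327]
```

View pics/top0.png

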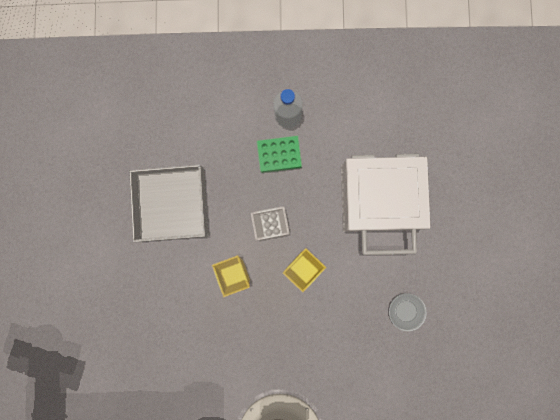

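Run:
```python
import cv2
a=cv2.imread("pics/top0.png");
cv2.imwrite("pics/crop1.png",cv2.resize(a[120:320,110:450],None,fx=2.35,fy=2.35,interpolation=cv2.INTER_CUBIC))
```

```text
(no output)
```

View pics/scene0.png

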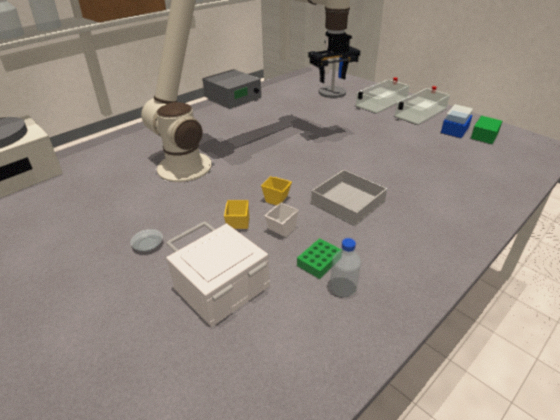

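View pics/crop1.png

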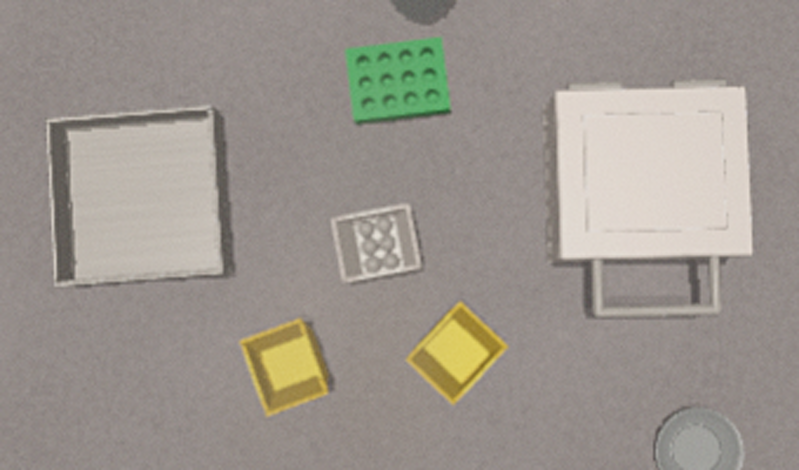

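White tub with the six balls is at top-view pixel (270,224). The look-alikes are the two yellow tubs at (232,276) and (304,270); I choose the white one, and the crop confirms it. The pan is at (169,204), the cooler at (387,193) with its bar at (389,253), and the dish at (408,312).

Run:
```python
from h import *
import pickle
c=pickle.load(open("c0.pkl","rb"))["top"]
P=dict(tub=([(332,216),(410,205),(423,268),(344,282)],.06),pan=([(48,120),(213,107),(224,274),(56,286)],.05),lid=([(555,92),(746,87),(752,255),(561,260)],.11),bar=([(590,312),(720,310)],.1))
for k,(p,z) in P.items():
    q=np.array([at_z(c,(u/2.35+110-.3,v/2.35+120-.3),z)[:2] for u,v in p]); m=q.mean(0)
    e=np.roll(q,-1,0)-q
    print(k,m.round(4),np.linalg.norm(e,axis=1).round(4),np.degrees(np.arctan2(e[:,1],e[:,0])).round(1))
```

```text
tub [0.5068 0.0129] [0.0777 0.0633 0.0788 0.0661] [ -82.9 -169.2   99.2    9.7]
pan [0.5574 0.2562] [0.1685 0.1684 0.1695 0.168 ] [ -86.6 -176.3   93.3    3.3]
lid [ 0.5662 -0.2492] [0.18   0.1582 0.1779 0.1583] [-89.4 179.9  90.6   0.6]
bar [ 0.4372 -0.2489] [0.1219 0.1219] [-90.  90.]
```

```bash
python3 -m creep '[[42,-44,0,0,0,0,1],[42,-44,0,0,0,0,1],[42,-44,0,0,0,0,1],[42,-44,0,0,0,0,1],[42,-44,0,0,0,0,1],[42,-44,0,0,0,0,1],[42,-44,0,0,0,0,1],[42,-44,0,0,0,0,1],[42,-44,0,0,0,0,1],[42,-44,0,0,0,0,1]]'; python3 -m creep '[[0,0,0,0,0,9,1],[0,0,0,0,0,9,1],[0,0,0,0,0,9,1],[0,0,0,0,0,9,1],[0,0,0,0,0,9,1],[0,0,0,0,0,9,1],[0,0,0,0,0,9.7,1],[0,0,0,0,0,0,1],[0,0,0,0,0,0,1],[0,0,0,0,0,0,1]]'
cat >> h.py <<'E'
def st():
    s=sense();print("t",s["time_s"],"p",np.round(s["tcp_pos"],4),"R",np.round(s["ee_rot"],3).tolist(),"F",np.round(s["wrist_force"],1),"w",round(s["gripper_width"],3),"j",np.round(s["joints"],1));return s
def go(target,Rt=None):
    """shift in tool mm and rotvec deg from the present pose; if Rt, turn is applied first for the shift axes also printed"""
    from scipy.spatial.transform import Rotation as Q
    s=sense();R=np.array(s["ee_rot"]);d=(np.array(target)-s["tcp_pos"])*1000
    print("shift tool",(R.T@d).round(1),"world",d.round(1))
    if Rt is not None: print("turn",Q.from_matrix(R.T@Rt).as_rotvec(degrees=True).round(1),"shift after turn",(Rt.T@d).round(1))
E
python3 -c "
from h import *
st()"
```

```text
time_s: 2.05
tcp_pos: [0.4819, 0.0627, 0.2231]
ee_rot: [[-0.298, -0.955, 0.001], [-0.955, 0.298, 0.001], [-0.001, -0.001, -1.0]]
wrist_force: [0.8, 1.2, -0.1]
gripper_width: 1.001
time_s: 3.3
tcp_pos: [0.4811, 0.0645, 0.2226]
ee_rot: [[-0.988, -0.157, 0.0], [-0.157, 0.988, 0.0], [-0.0, 0.0, -1.0]]
wrist_force: [0.8, -0.7, 0.9]
gripper_width: 0.999
t 3.3 p [0.4811 0.0645 0.2226] R [[-0.988, -0.157, 0.0], [-0.157, 0.988, 0.0], [-0.0, 0.0, -1.0]] F [ 0.8 -0.7  0.9] w 0.999 j [ 26.9   8.3 -18.5   0.  -63.1 -17.8]
```

```bash
python3 -m creep '[[0,0,0,-8.5,0,0,1],[0,0,0,-8.5,0,0,1],[0,0,0,-8,0,0,1],[-5,-28,23,0,0,0,1],[-5,-28,23,0,0,0,1],[-7,-28,23,0,0,0,1],[0,0,0,0,0,0,1],[0,0,0,0,0,0,1],[0,0,0,0,0,0,1],[0,0,0,0,0,0,1]]'
python3 - <<'E'
from h import *
s=st(); c=capture("wrist"); a=c["color"].copy()
for X in ([.5068,.0129,.06],):
    pass
th=np.radians(9); ex=np.array([np.cos(th),np.sin(th),0]); ey=np.array([-np.sin(th),np.cos(th),0])
q=[np.array([.5068,.0129,.06])+sx*.032*ex+sy*.039*ey for sx,sy in((1,1),(1,-1),(-1,-1),(-1,1))]
p=proj(c,q); print(p.round(0).tolist()); cv2.polylines(a,[p.round().astype(np.int32)],True,(0,0,255),1)
print([(r["p"],r["xy"]) for r in find_in("wrist","tub")])
cv2.imwrite("pics/w1.png",a)
go([.5057,.0209,.0248])
E
```

```text
time_s: 4.55
tcp_pos: [0.5055, 0.0211, 0.1258]
ee_rot: [[-0.988, -0.143, -0.064], [-0.156, 0.895, 0.418], [-0.002, 0.422, -0.906]]
wrist_force: [-0.3, 0.4, -0.5]
gripper_width: 0.997
t 4.55 p [0.5055 0.0211 0.1258] R [[-0.988, -0.143, -0.064], [-0.156, 0.895, 0.418], [-0.002, 0.422, -0.906]] F [-0.3  0.4 -0.5] w 0.997 j [  3.8  20.5 -11.3 -28.1 -63.5  19.2]
[[227.0, 219.0], [215.0, 113.0], [332.0, 113.0], [320.0, 219.0]]
[(0.85, [404.1, 236.0]), (0.79, [489.9, 67.7]), (0.64, [275.4, 166.6]), (0.57, [300.4, 150.1])]
shift tool [ -0.2 -42.6  91.1] world [ 4.000e-01 -1.000e-01 -1.006e+02]
```

View pics/w1.png

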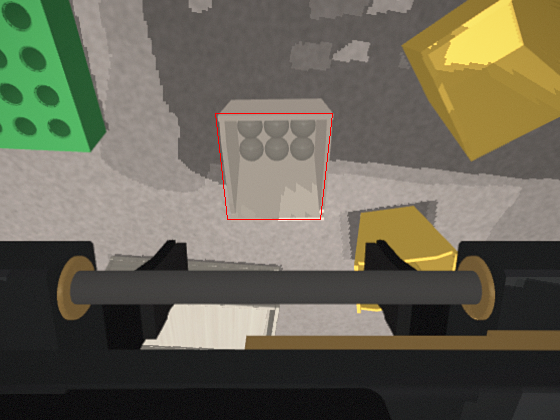

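The wrist view shows the white tub with balls at about (275,165), and the projected rim fits it. The yellow tubs are at (490,70) and (404,236). Descending straight down and closing.

```bash
python3 -m creep '[[0,-8.6,18.2,0,0,0,1],[0,-8.5,18.2,0,0,0,1],[0,-8.5,18.2,0,0,0,1],[0,-8.5,18.2,0,0,0,1],[0,-8.5,18.2,0,0,0,1],[0,0,0,0,0,0,1],[0,0,0,0,0,0,0.5],[0,0,0,0,0,0,0.5],[0,0,0,0,0,0,0.5],[0,0,0,0,0,0,0.5]]'; python3 -c "
from h import *
st()"
```

```text
time_s: 5.9
tcp_pos: [0.5056, 0.0206, 0.0247]
ee_rot: [[-0.988, -0.142, -0.065], [-0.156, 0.895, 0.418], [-0.001, 0.423, -0.906]]
wrist_force: [-0.7, -1.0, 2.3]
gripper_width: 0.735
t 5.9 p [0.5056 0.0206 0.0247] R [[-0.988, -0.142, -0.065], [-0.156, 0.895, 0.418], [-0.001, 0.423, -0.906]] F [-0.7 -1.   2.3] w 0.735 j [  3.1  28.9 -15.  -31.6 -53.3  26.6]
```

```bash
python3 -m creep '[[0,8,-17,0,0,0,0.5],[0,16,-34,0,0,0,0.5],[0,16,-34,0,0,0,0.5],[0,15,-33,0,0,0,0.5],[-14,27,12.6,0,0,0,0.5],[-20,38,17.8,0,0,0,0.5],[-20,38,17.8,0,0,0,0.5],[-16,32,15,0,0,0,0.5],[-13,27,12.6,0,0,0,0.5],[0,0,0,0,0,0,0.5]]'; python3 -m creep '[[0,0,0,6,0,0,0.5],[0,0,0,8,0,0,0.5],[0,0,0,8,0,0,0.5],[0,0,0,8,0,0,0.5],[0,0,0,8,0,0,0.5],[0,0,0,7,0,0,0.5],[0,0,0,5,0,0,0.5],[0,0,0,0,0,0,0.5],[0,0,0,0,0,0,0.5],[0,0,0,0,0,0,0.5]]';python3 -c "
from h import *
st(); go([.560,.207,.110])"
```

```text
time_s: 7.15
tcp_pos: [0.559, 0.2121, 0.1545]
ee_rot: [[-0.987, -0.144, -0.067], [-0.159, 0.895, 0.417], [-0.0, 0.423, -0.906]]
wrist_force: [-0.6, -0.2, -1.7]
gripper_width: 0.73
time_s: 8.4
tcp_pos: [0.5597, 0.2094, 0.1548]
ee_rot: [[-0.988, -0.139, 0.066], [-0.154, 0.896, -0.416], [-0.001, -0.421, -0.907]]
wrist_force: [-1.2, 0.6, -1.6]
gripper_width: 0.733
t 8.4 p [0.5597 0.2094 0.1548] R [[-0.988, -0.139, 0.066], [-0.154, 0.896, -0.416], [-0.001, -0.421, -0.907]] F [-1.2  0.6 -1.6] w 0.733 j [ 45.5  27.4 -13.2  21.7 -66.4 -48.4]
shift tool [ 0.1 16.6 41.6] world [  0.3  -2.4 -44.8]
```

```bash
python3 -m creep '[[0,8,21,0,0,0,0.5],[0,8,21,0,0,0,0.5],[0,0,0,4,0,0,0.5],[0,0,0,4,0,0,0.5],[0,0,0,4,0,0,0.5],[0,0,0,4,0,0,0.5],[0,0,0,4,0,0,0.5],[0,0,0,4,0,0,0.5],[0,0,0,4,0,0,0.5],[0,0,0,4,0,0,0.5]]';python3 -m creep '[[0,0,0,4,0,0,0.5],[0,0,0,4,0,0,0.5],[0,0,0,4,0,0,0.5],[0,0,0,4,0,0,0.5],[0,0,0,4,0,0,0.5],[0,0,0,4,0,0,0.5],[0,0,0,4,0,0,0.5],[0,0,0,0,0,0,0.5],[0,0,0,0,0,0,0.5],[0,0,0,0,0,0,0.5]]'
python3 - <<'E'
from h import *
st()
ims=[]
for n,z in(("top",.013),("scene",.013)):
    c=capture(n)
    for i in range(6):
        pass
    for r in find_in(n,"ball0_center")[:8]: print(n,round(r["p"],2),np.round(r["xy"]),at_z(c,r["xy"],z).round(3))
    a=c["color"]; ims.append(cv2.resize(a[130:280,100:300] if n=="top" else a[140:290,220:420],None,fx=2,fy=2,interpolation=cv2.INTER_CUBIC))
cv2.imwrite("pics/p1.png",np.hstack(ims))
E
```

```text
time_s: 9.65
tcp_pos: [0.5605, 0.2069, 0.1095]
ee_rot: [[-0.988, -0.083, 0.131], [-0.155, 0.539, -0.828], [-0.002, -0.838, -0.545]]
wrist_force: [-0.1, -1.2, -1.2]
gripper_width: 0.736
time_s: 10.9
tcp_pos: [0.5602, 0.207, 0.11]
ee_rot: [[-0.988, -0.012, 0.155], [-0.155, 0.088, -0.984], [-0.002, -0.996, -0.089]]
wrist_force: [0.1, -0.7, -0.5]
gripper_width: 0.734
t 10.9 p [0.5602 0.207  0.11  ] R [[-0.988, -0.012, 0.155], [-0.155, 0.088, -0.984], [-0.002, -0.996, -0.089]] F [ 0.1 -0.7 -0.5] w 0.734 j [ 53.6  54.1 -15.3  45.9 -99.4 -75.4]
top 0.61 [279. 152.] [ 0.682 -0.009  0.013]
scene 0.44 [146. 240.] [ 0.288 -0.31   0.013]
```

View pics/p1.png

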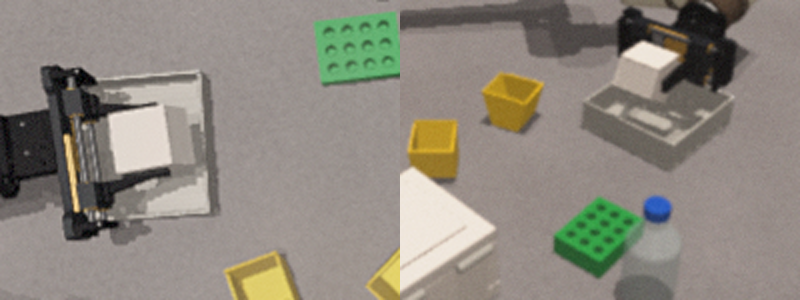

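```bash
python3 -m creep '[[0,0,0,4,0,0,0.5],[0,0,0,4,0,0,0.5],[0,0,0,0,0,0,0.5],[0,0,0,0,0,0,0.5],[0,0,0,-4,0,0,0.5],[0,0,0,-4,0,0,0.5],[0,-22,0,0,0,0,0.5],[0,-25,0,0,0,0,0.5],[0,-15,0,0,0,0,0.5],[0,0,0,0,0,0,0.5]]';python3 -m creep '[[0,0,0,-10,0,0,0.5],[0,0,0,-10,0,0,0.5],[0,0,0,-10,0,0,0.5],[0,0,0,-10,0,0,0.5],[0,0,0,-10,0,0,0.5],[0,0,0,-10,0,0,0.5],[0,0,0,-10,0,0,0.5],[0,0,0,-10,0,0,0.5],[0,0,0,-10,0,0,0.5],[0,0,0,-10,0,0,0.5]]'
python3 - <<'E'
from h import *
s=st()
th=np.radians(9);y=np.array([-np.sin(th),np.cos(th),0]);x=-np.array([np.cos(th),np.sin(th),0])
a=np.radians(25);z=np.sin(a)*y+np.array([0,0,-np.cos(a)])
Rt=np.c_[x,np.cross(z,x),z]
go([.5057,.0209,.16],Rt)
E
```

```text
time_s: 12.35
tcp_pos: [0.5609, 0.2015, 0.1723]
ee_rot: [[-0.988, -0.012, 0.155], [-0.155, 0.088, -0.984], [-0.002, -0.996, -0.089]]
wrist_force: [0.6, -0.3, -1.5]
gripper_width: 0.734
time_s: 13.6
tcp_pos: [0.5599, 0.2018, 0.1706]
ee_rot: [[-0.988, -0.151, -0.043], [-0.157, 0.953, 0.26], [0.001, 0.264, -0.965]]
wrist_force: [-0.4, 0.1, -0.7]
gripper_width: 0.727
t 13.6 p [0.5599 0.2018 0.1706] R [[-0.988, -0.151, -0.043], [-0.157, 0.953, 0.26], [0.001, 0.264, -0.965]] F [-0.4  0.1 -0.7] w 0.727 j [ 27.2  21.1  -4.1 -16.7 -61.  -10.5]
shift tool [  81.8 -167.   -34.5] world [ -54.2 -180.9  -10.6]
turn [-9.7 -0.1 -0. ] shift after turn [  81.8 -158.7  -62.3]
```

```bash
python3 -m creep '[[0,0,0,-9.7,0,0,0.5],[12,-24,-9,0,0,0,0.5],[18,-35,-14,0,0,0,0.5],[18,-35,-14,0,0,0,0.5],[18,-35,-14,0,0,0,0.5],[16,-30,-11.5,0,0,0,0.5],[0,-14,30,0,0,0,0.5],[0,-14,30,0,0,0,0.5],[0,0,0,0,0,0,0.5],[0,0,0,0,0,0,0.5]]'
python3 - <<'E'
from h import *
s=st(); go([.5057,.0209,.0257])
c=capture("top"); a=c["color"]
for r in find_in("top","ball0_center")[:8]: print(round(r["p"],2),np.round(r["xy"]),at_z(c,r["xy"],.013).round(3))
cv2.imwrite("pics/p2.png",np.hstack([cv2.resize(a[150:250,110:230],None,fx=4,fy=4,interpolation=cv2.INTER_CUBIC),cv2.resize(a[180:280,230:305],None,fx=4,fy=4)]))
E
```

```text
time_s: 14.85
tcp_pos: [0.5068, 0.0199, 0.0956]
ee_rot: [[-0.988, -0.142, -0.065], [-0.156, 0.898, 0.412], [-0.0, 0.417, -0.909]]
wrist_force: [1.0, -0.3, 0.1]
gripper_width: 0.737
t 14.85 p [0.5068 0.0199 0.0956] R [[-0.988, -0.142, -0.065], [-0.156, 0.898, 0.412], [-0.0, 0.417, -0.909]] F [ 1.  -0.3  0.1] w 0.737 j [  3.7  22.9 -12.6 -28.6 -60.3  20.9]
shift tool [  0.9 -28.1  64. ] world [ -1.1   1.  -69.9]
0.44 [148. 216.] [0.53  0.313 0.013]
```

View pics/p2.png

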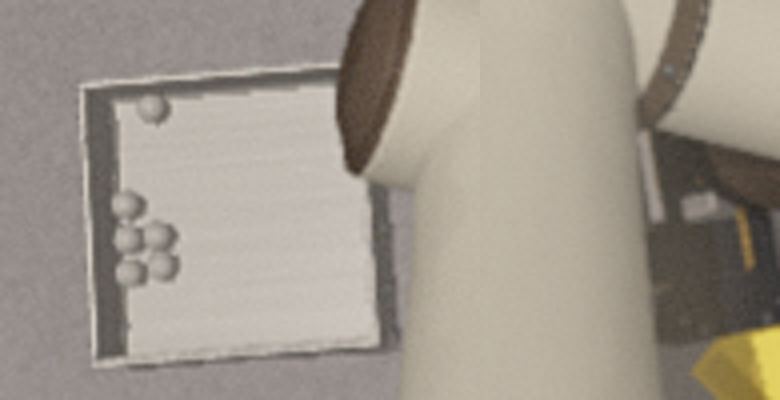

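All six balls lie in the pan: one at (152,108) and five clustered around (145,240) in the crop. Now setting the tub down.

```bash
python3 -m creep '[[0,-7,16,0,0,0,0.5],[0,-7,16,0,0,0,0.5],[0,-7,16,0,0,0,0.5],[0,-4,9,0,0,0,0.5],[0,-2,5,0,0,0,0.5],[0,-0.8,1.5,0,0,0,0.5],[0,0,0,0,0,0,0.5],[0,0,0,0,0,0,0.5],[0,0,0,0,0,0,0.5],[0,0,0,0,0,0,0.5]]'
python3 - <<'E'
from h import *
s=st()
E
```

```text
time_s: 16.2
tcp_pos: [0.5062, 0.0212, 0.026]
ee_rot: [[-0.988, -0.142, -0.065], [-0.156, 0.897, 0.413], [-0.0, 0.418, -0.909]]
wrist_force: [-0.2, -0.1, -0.7]
gripper_width: 0.734
t 16.2 p [0.5062 0.0212 0.026 ] R [[-0.988, -0.142, -0.065], [-0.156, 0.897, 0.413], [-0.0, 0.418, -0.909]] F [-0.2 -0.1 -0.7] w 0.734 j [  3.4  28.7 -15.  -31.3 -53.2  26.1]
```

```bash
python3 -m creep '[[0,-0.5,1,0,0,0,0.5],[0,0,0,0,0,0,0.5],[0,0,0,0,0,0,0.85],[0,0,0,0,0,0,1],[0,0,0,0,0,0,1],[0,0,0,0,0,0,1],[0,6,-14,0,0,0,1],[0,12.5,-27,0,0,0,1],[0,20,-42,0,0,0,1],[0,20,-42,0,0,0,1]]'
python3 - <<'E'
from h import *
s=st()
E
```

```text
time_s: 17.45
tcp_pos: [0.5058, 0.0219, 0.165]
ee_rot: [[-0.988, -0.142, -0.064], [-0.156, 0.898, 0.412], [-0.001, 0.417, -0.909]]
wrist_force: [1.6, -0.4, 0.9]
gripper_width: 1.002
t 17.45 p [0.5058 0.0219 0.165 ] R [[-0.988, -0.142, -0.064], [-0.156, 0.898, 0.412], [-0.001, 0.417, -0.909]] F [ 1.6 -0.4  0.9] w 1.002 j [  4.2  17.8  -9.1 -26.7 -67.6  16.1]
```

```bash
python3 -m creep '[[0,0,0,8.3,0,0,1],[0,0,0,8.3,0,0,1],[0,0,0,8,0,0,1],[0,0,0,0,0,8.7,1],[14,-54,-7,0,0,0,0.46],[14,-54,-7,0,0,0,0.46],[14,-54,-7,0,0,0,0.46],[14,-54,-7,0,0,0,0.46],[13,-55,-7,0,0,0,0.46],[0,0,0,0,0,0,0.46]]'
python3 - <<'E'
from h import *
s=st(); c=capture("wrist"); a=c["color"].copy()
B=np.array([.437,-.249,.1])
p=proj(c,[B+[0,-.055,0],B+[0,.055,0]]); print(p.round(0).tolist()); cv2.line(a,*[tuple(int(v) for v in q.round()) for q in p],(0,0,255),1)
print([(r["p"],r["xy"],at_z(c,r["xy"],.1).round(4)) for r in find_in("wrist","lid_bar")])
t=capture("top"); b=t["color"]
cv2.imwrite("pics/w2.png",np.hstack([a[:, :520],cv2.resize(b[190:400,230:370],None,fx=2,fy=2)]))
E
```

```text
time_s: 18.7
tcp_pos: [0.4373, -0.2524, 0.1988]
ee_rot: [[-1.0, 0.002, 0.002], [0.002, 1.0, 0.0], [-0.002, 0.0, -1.0]]
wrist_force: [-0.1, 0.3, 0.4]
gripper_width: 0.479
t 18.7 p [ 0.4373 -0.2524  0.1988] R [[-1.0, 0.002, 0.002], [0.002, 1.0, 0.0], [-0.002, 0.0, -1.0]] F [-0.1  0.3  0.4] w 0.479 j [-11.6  11.4 -18.2  -0.1 -60.2  11.5]
[[274.0, 141.0], [274.0, 280.0]]
[(0.55, [108.5, 170.7], array([ 0.5594, -0.282 ,  0.1   ]))]
```

View pics/w2.png

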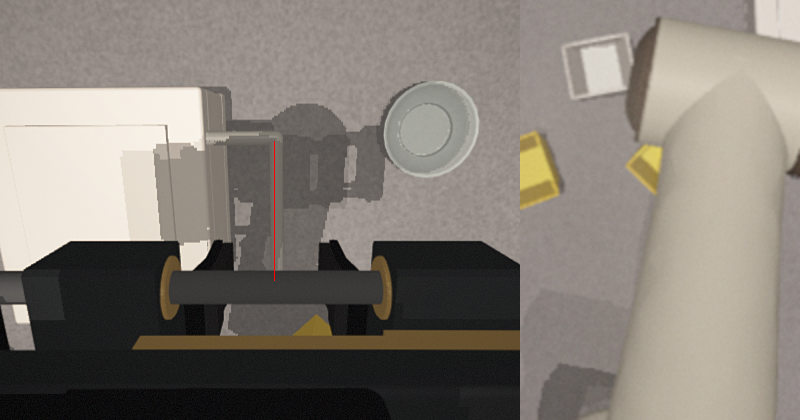

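The wrist view shows the bar at column ~279, about 3–4 mm nearer the robot than the projection (red line, 274), and the dish at (430,130). The top crop shows the tub standing empty and upright at (597,65). Descending on the bar.

```bash
python3 -m creep '[[3,0,25,0,0,0,0.46],[0,0,30,0,0,0,0.46],[0,0,30,0,0,0,0.46],[0,0,22,0,0,0,0.46],[0,0,10,0,0,0,0.46],[0,0,0,0,0,0,0],[0,0,0,0,0,0,0],[0,0,0,0,0,0,0],[0,0,0,0,0,0,0],[0,0,0,0,0,0,0]]'
python3 - <<'E'
from h import *
s=st()
E
```

```text
time_s: 20.1
tcp_pos: [0.4369, -0.2493, 0.081]
ee_rot: [[-1.0, -0.005, 0.004], [-0.005, 1.0, 0.001], [-0.004, 0.001, -1.0]]
wrist_force: [3.6, 1.5, 0.6]
gripper_width: 0.104
t 20.1 p [ 0.4369 -0.2493  0.081 ] R [[-1.0, -0.005, 0.004], [-0.005, 1.0, 0.001], [-0.004, 0.001, -1.0]] F [3.6 1.5 0.6] w 0.104 j [-11.2  19.3 -27.3  -0.1 -43.2  11.6]
```

```bash
python3 -m creep '[[-2.3,0,-11,0,0,0,0],[-2.9,0,-10.9,0,0,0,0],[-2,0,-10.8,0,0,0,0],[-2.5,0,-10.7,0,0,0,0],[-3.1,0,-10.6,0,0,0,0],[-3.6,0,-10.4,0,0,0,0],[-4.1,0,-10.2,0,0,0,0],[-4.7,0,-9.9,0,0,0,0],[-5.2,0,-9.7,0,0,0,0],[-5.7,0,-9.5,0,0,0,0]]'
python3 - <<'E'
from h import *
s=st(); p=np.array(s["tcp_pos"])-.019*np.array(s["ee_rot"])[:,2]
f=.647-p[0];h=p[2]-.09; print("r",np.hypot(f,h),"ang",np.degrees(np.arctan2(h,f)-np.arctan2(10,210)))
E
```

```text
time_s: 21.35
tcp_pos: [0.4685, -0.2489, 0.1844]
ee_rot: [[-1.0, -0.004, -0.007], [-0.004, 1.0, 0.003], [0.007, 0.003, -1.0]]
wrist_force: [-6.7, -1.5, 2.0]
gripper_width: 0.108
t 21.35 p [ 0.4685 -0.2489  0.1844] R [[-1.0, -0.004, -0.007], [-0.004, 1.0, 0.003], [0.007, 0.003, -1.0]] F [-6.7 -1.5  2. ] w 0.108 j [-10.5  14.9 -15.8  -0.1 -59.7  10.8]
r 0.21135288982333358 ang 29.71067446514377
```

```bash
python3 -m creep '[[-5,0,-9.1,0,0,0,0],[-6,0,-8.7,0,0,0,0],[-7.1,0,-8.4,0,0,0,0],[-7.5,0,-8,0,0,0,0],[-8,0,-7.7,0,0,0,0],[-8.3,0,-7.1,0,0,0,0],[-8.7,0,-6.8,0,0,0,0],[-9.1,0,-6.3,0,0,0,0],[-9.3,0,-5.8,0,0,0,0],[-9.7,0,-5.3,0,0,0,0]]'; python3 -m creep '[[0,0,0,0,0,0,0],[0,0,0,0,0,0,0],[0,0,0,0,0,0,0],[0,0,0,0,0,0,0],[0,0,0,0,0,0,0],[0,0,0,0,0,0,0],[0,0,0,0,0,0,0],[0,0,0,0,0,0,0],[0,0,0,0,0,0,0],[0,0,0,0,0,0,0]]';python3 - <<'E'
from h import *
s=st(); p=np.array(s["tcp_pos"])-.019*np.array(s["ee_rot"])[:,2]
f=.647-p[0];h=p[2]-.09; print("r",np.hypot(f,h),"ang",np.degrees(np.arctan2(h,f)-np.arctan2(10,210)))
a=capture("scene")["color"]; b=capture("top")["color"]
cv2.imwrite("pics/f1.png",np.hstack([cv2.resize(a[100:340,100:420],None,fx=1.25,fy=1.25),cv2.resize(b[80:320,110:430],None,fx=1.25,fy=1.25)]))
E
```

```text
time_s: 22.6
tcp_pos: [0.5495, -0.2486, 0.2603]
ee_rot: [[-1.0, -0.005, -0.0], [-0.005, 1.0, 0.001], [0.0, 0.001, -1.0]]
wrist_force: [-5.0, 1.7, 4.9]
gripper_width: 0.098
time_s: 23.85
tcp_pos: [0.5498, -0.2486, 0.2603]
ee_rot: [[-1.0, -0.005, 0.001], [-0.005, 1.0, 0.001], [-0.001, 0.001, -1.0]]
wrist_force: [-4.9, 2.9, 8.2]
gripper_width: 0.104
t 23.85 p [ 0.5498 -0.2486  0.2603] R [[-1.0, -0.005, 0.001], [-0.005, 1.0, 0.001], [-0.001, 0.001, -1.0]] F [-4.9  2.9  8.2] w 0.104 j [ -9.   18.6   0.8  -0.1 -72.1   9.3]
r 0.21284071357926576 ang 60.09477490240632
```

View pics/f1.png

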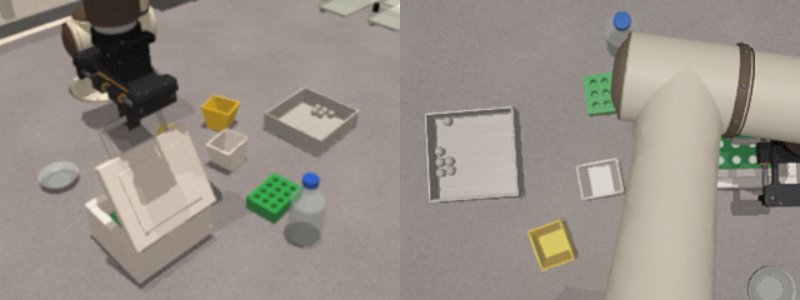

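The lid is held open at about 60° with the bar in the jaws. The tub stands empty at (600,180), the six balls are in the pan, and the bottle, rack and dish are in place.

```bash
python3 -c "
from h import *
print(finish_job())"
```

```text
the job is handed in; nothing more can be done
None
```

The job is handed in. All six balls went from the white tub into the steel pan, the empty tub is back upright on the bench where it was, and the arm is holding the cooler lid open by its pull bar.

- **Lid:** the last check put it at about 60.1°, worked out from the arm's position. The arm did not move during a 1.25 s hold, and the grip opening of about 9 mm fits the 10 mm bar. The wrist force at the end was about 10 N. The bar-to-hinge distance came out 2–3 mm longer than nominal, which does not matter for the angle.
- **Pan and tub:** all six balls could be counted in the pan in the final top view, and the tub stood empty and upright.
- **Other items:** the bottle, rack and dish looked unmoved in the last pictures, judged by eye.
- **Disagreements:** the ball detector found at most one ball in the pan, so I counted the balls by eye. The wrist picture suggested the bar was about 3–4 mm nearer the robot than the first estimate, but the grip confirmed the first estimate.

The robot's clock read about 24 s of the allowed 64 s. No verdict was reported.

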